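# Press a bush home with a bar clamp

## Task

Squeeze the trigger of the bar clamp again and again to walk its far jaw onto the castor housing and press the bush fully home in it, stopping when the trigger goes stiff rather than forcing it. Then press the release tab and keep it down until the jaw has run all the way back, lift the housing out and set it down upright in the grey tray. Move the jaw only with the trigger and the tab, do not press the bush with the fingers, and leave the other things on the bench alone.

Things in the scene. Friction and masses are not known exactly. Their poses are not given: they have to be found in the camera images.
- clamp: Trigger bar clamp lying on its side, head screwed to the bench (fixed). Origin: bench level, mid-bar, in the plane of the head jaw's face. x: the way the jaws stick out; y: along the bar, head jaw to far jaw; z up. mm: head x -30..30, y -90..-4, top 78; both jaws x -20..120, top 72; bar 10 wide, top 66, tail end at y -156 with the jaw open (it moves to -y as the jaw closes).
- squeeze_point (a point): At clamp x -100, y -59, z 52 mm: midway between the outer faces of handle and trigger bump when fully squeezed. Squeeze both together here along clamp y: 46 mm over both at rest, 26 fully squeezed. Handle: black, 16 mm thick (y -72..-56), z 35..69, fixed, to x -152. Steel trigger on its +y side, z 38..66, to x -116. From this point the handle face is 13 mm to -y, the bump at rest 33 mm to +y.
- trigger_bump (a point): Middle of the round bump (6 mm radius) on the trigger, 74 mm from the trigger's pivot; moves about 20 mm towards the handle (clamp -y) in a full squeeze.
- trigger (a joint): Trigger angle: 0 at rest, 0.28 fully squeezed, sprung. One full squeeze draws the jaw in 18 mm; let go, it falls back 3 mm onto a 15 mm ratchet (a part squeeze is lost). Let it return fully between squeezes; take 0.2 s or more for each. It takes 3 to 10 N at the bump, 17 N while the bush goes in; with the bush home it stalls well short of full travel. F at the bump puts about 0.9 F on the part; 100 N on the part cracks it.
- bar (a joint): Travel of the bar with the far jaw: 0 fully open, grows as the jaw closes. It starts open or part-way in. A spring of about 5 N pulls it open; the ratchet holds it until the release tab is down. About 0.055 with the bush home.
- far_jaw (a point): Middle of the rubber face (62 mm wide, 56 mm high) of the far jaw on the bar, at clamp x = 85, z = 35 mm; clamp y = 149 mm minus the bar's travel. The jaw is 18 mm thick behind it.
- tab_top (a point): Centre of the top of the release tab, a steel plate 34 x 36 mm on top of the clamp head, 92 mm above the bench; goes straight down 8 mm, springs back.
- release_tab (a joint): Travel of the release tab: 0 up, 0.008 fully down; about 3 N to start, 10 N fully down. The jaw is free only while it is down by more than about 6 mm; it then needs about 1 s to run back.
- housing_center (a point): Centre of the castor housing, a loose cast aluminium block 52 mm (its x) x 90 mm (its y) x 56 mm high, 0.4 to 0.7 kg; standing on the bench between the jaws, 3 to 8 mm from the head jaw, its axes about parallel to the clamp's. Can be gripped across its x from above; then about 54 mm is free between it and the bar.
- bush_face (a point): Centre of the outer face of the steel bush, in the housing's +y end, 35 mm above the housing's underside: a 36 mm flange 4 mm thick on a 24 mm shank, sliding stiffly (7 N) along the housing's y. Home, its flange lies against the housing and this point is 49 mm from the housing's centre along y.
- bush (a joint): How far the bush stands proud: 0 home, 0.007 to 0.014 at the start.
- tray: Grey plastic tray fixed on the bench, 210 mm (x) x 170 mm (y), walls 30 mm high and 4 mm thick, floor 4 mm thick. Origin: centre of its underside.
- screwdriver: Bystander: a black-handled screwdriver, 190 mm, beside the head jaw. Origin: its underside.
- screw_jar: Bystander: a small glass jar, 60 mm across, 75 mm high, beside the trigger. Origin: its underside.
- offcut: Bystander: a pale wood offcut 50 x 90 x 30 mm, beyond the far jaw. Origin: its underside.
- tape_roll: Bystander: a white roll of tape, 100 mm across, 45 mm high. Origin: its underside.
- hammer: Bystander: a hammer. Origin: its underside.
Things that resemble listed ones, but are neither listed nor needed, are in the scene too. What is shaped like the part that bears housing_center but orange or purple is not meant.

How it is judged:
By the outcome, as a careful person would: the job done as asked, in the order asked, and still so for the second after the job is handed in, with the robot touching nothing.
It also fails if it takes over 70 s, if anything falls off the work surface, if the arm or the gripper's body presses on something with over 40 N, if the wrist force passes 120 N, or if a joint passes its speed limit or range.

## Robot

A 6-joint arm with a two-finger parallel gripper is mounted at the origin on the work surface. World frame = base frame: x ahead of the robot, y to its left, z up, the work surface at z = 0. Lengths are in m, angles in degrees, forces in N, time in s.
With the tool pointing down it reaches from about 0.4 to 0.825 m from the base axis. Payload 7 kg.
Tool frame: the origin (TCP) lies between the finger pads; the fingertips stand 22 mm ahead of it and the grasp point (between the pads) lies 3 mm ahead of it; z points along the fingers, y is the direction in which the jaws open and shut (so a half turn about z gives the same grasp; the last joint's range is limited). The gripper opens to 88 mm and grips with 3 to 60 N. Pads are 19 mm wide; open, the fingers measure 130 mm over their backs; the gripper's body (78 mm by 193 mm) begins 47 mm behind the grasp point.
Start: joints at [-55.056, 20.546, 0.682, 0, -70.136, -16.507], TCP at [0.213, -0.64, 0.249] pointing down, gripper open.
Joint ranges: [-176.03, 176.03], [-82.01, 121.73], [-58.28, 71.71], [-173.87, 95.51], [-174.79, -0.11], [-173.66, 173.66]. Speed limits (degrees/s): [136.94, 136.94, 172.46, 180, 180, 180].

## Interface

Orientations are given as [roll, pitch, yaw] about the fixed x, y, z axes, in that order (R = Rz(yaw) Ry(pitch) Rx(roll)).
In Python, from plant import telemetry, cams, r gives the robot as it stands.
- The arm moves only by the tool carry_out, never from a script. Its argument "commands" is one flat list of numbers, 5 for each row, row after row: the shift along the world's x, y, z as a fraction of full scale, then the turn about the world's z as a fraction of full scale, then the gripper's target within -1 to 1 (shut at 1, half-way at 0, fully open at -1). In form: [x, y, z, turn, claw, x, y, z, turn, claw, ...]. A call has 1 to 8 rows; each row shifts and turns the commanded pose from where the row before left it; what a row does not reach is not made up. Full scale, the value 1, is 0.04 m for a shift and 4 degrees for a turn. A row lasts 1/10 s, in which the tool goes at most 50 mm and 8.59 degrees, less where a joint would pass 70% of its speed; a pose out of reach is approached as far as the arm can. A call with a number of a shift or a turn outside -1 to 1 is refused whole. A call with a gripper value outside its range is refused whole. The fingers move at their own pace and stop on an object; "grip_force" is the grip in N (left out, the last holds). Time passes only in rows, so rows that do not move let the fingers close. It gives the time, the measured TCP pose, the force and the opening at its end, in the units of the state.
- telemetry.get_state(): the state, without advancing time (a new reading comes with each control period).
- cams.capture(name): name is "side" or "top"; returns a dict with "frame" (420x560x3 uint8, red, green, blue), "camera_matrix" (3x3 intrinsics, pixels), "camera_from_world" (4x4, takes a point from world to camera coordinates). Camera axes: x right, y down, z forward; pixel columns grow to the right and rows downward; lengths in m; the calibration is good to about 2 mm. A picture is of the moment at which its call begins. There is no depth.
- r.close_job(): hands the job in, once; it reports no verdict.
The state is a dict: "time_s": time; "joints": joint angles; "qd": joint speeds; "joint_torque": joint torques, N m; "tcp_pos": TCP position; "eef_rot": TCP orientation; "contact_force": force on the tool from outside, world axes, zero at the start; "moment": the same for the moment, N m; "gripper_width": finger opening in m.
Only numpy, scipy, OpenCV 4.12 (cv2) and the standard library are available. Lean on these libraries where they do the work, as an engineer would, in place of code of your own. Each camera call takes 0.05 s, during which the arm holds its last target. There are 200 camera calls.

## Working session

There is one attempt and no reset: what is moved stays moved. The work goes in short steps, Python scripts to look and compute and a tool call to move; the robot and the scene stay as the last step left them, time stands still between calls to the robot, and variables do not carry over. Pictures are saved under pics/ and viewed, about 8 in all and at most 12, crops included, and the job is handed in when it is done.

Besides the shell and the picture viewer there is one more tool, called after ">>>" by a JSON object that holds its "method" and its "body". carry_out: Moves the arm, as the interface text tells. Shift numbers are shares of 0.04 m and turn numbers shares of 4 degrees, none past 1 either way. Its arguments: {"type":"object","properties":{"commands":{"type":"array"},"grip_force":{"type":"number"}},"required":["commands"]}

```bash
ls; mkdir -p pics; python3 - <<'E'
from plant import telemetry, cams, r
import cv2,json,pickle
print(telemetry.get_state())
for n in("top","side"):
    c=cams.capture(n); pickle.dump(c,open(f"pics/{n}0.pkl","wb"))
    cv2.imwrite(f"pics/{n}0.png",cv2.resize(c["frame"][:,:,::-1],(800,600),interpolation=cv2.INTER_CUBIC))
    print(c["camera_matrix"],c["camera_from_world"])
E
```

```text
pics
{'time_s': 0.0, 'joints': array([-5.50567544e+01,  2.05917710e+01,  6.34543253e-01, -1.93036600e-02,
       -7.01347787e+01, -1.65062539e+01]), 'qd': array([ 0.02912604, -0.05160895,  0.04418395,  0.06113007,  0.00184701,
        0.08386725]), 'joint_torque': array([-4.81436982e-04, -5.82714915e+01,  2.93051952e+01,  6.99681357e+00,
        6.84410290e-03, -1.57301256e-04]), 'tcp_pos': array([ 0.21330755, -0.63994791,  0.24762727]), 'eef_rot': array([ 1.79906629e+02, -8.74448288e-03, -1.61569575e+02]), 'contact_force': array([0.60891932, 0.22275712, 0.12680667]), 'moment': array([-0.00808873, -0.06375776, -0.00597754]), 'gripper_width': 0.08756764408023925}
[[386.75603009   0.         275.50851585]
 [  0.         386.75603009 213.73320326]
 [  0.           0.           1.        ]] [[ 0.00178268 -0.99936321  0.03563692  0.05067551]
 [-0.9930337  -0.00596779 -0.11767946  0.55908072]
 [ 0.11781719 -0.03517888 -0.99241199  0.97708371]
 [ 0.          0.          0.          1.        ]]
[[444.70694958   0.         279.79256751]
 [  0.         444.70694958 208.12119172]
 [  0.           0.           1.        ]] [[-0.99735399 -0.07133079 -0.01403363  0.56672943]
 [-0.02771473  0.5515311  -0.83369379  0.04228775]
 [ 0.06720802 -0.83109889 -0.55204865  1.27333624]
 [ 0.          0.          0.          1.        ]]
```

View pics/top0.png

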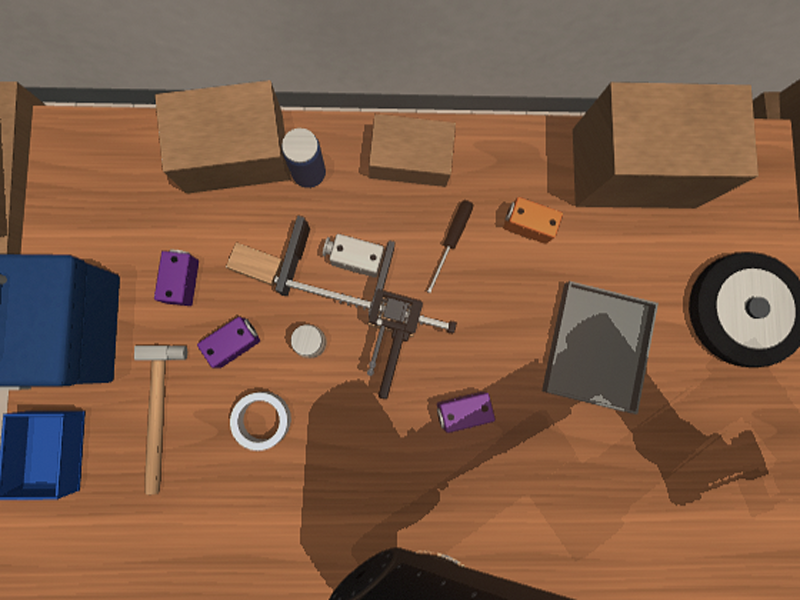

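View pics/side0.png

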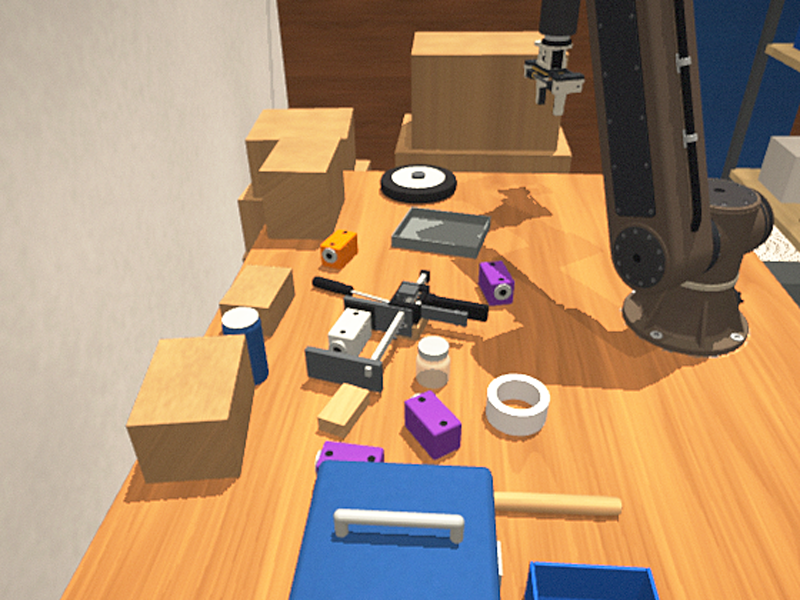

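The top view shows the clamp with its head at about (397,310), far jaw at (293,255), white housing at (355,253), handle at (392,365) and tray at (600,345). In the side view the housing is at (348,330). I'll enlarge both.

```bash
python3 - <<'E'
import cv2,pickle
c=pickle.load(open("pics/top0.pkl","rb"))["frame"][:,:,::-1]
cv2.imwrite("pics/topc.png",cv2.resize(c[140:290,160:340],None,fx=4.4,fy=4.0,interpolation=cv2.INTER_CUBIC) if 0 else cv2.resize(c[142:284,160:345],None,fx=4.2,fy=4.2,interpolation=cv2.INTER_CUBIC))
c=pickle.load(open("pics/side0.pkl","rb"))["frame"][:,:,::-1]
cv2.imwrite("pics/sidec.png",cv2.resize(c[180:285,205:350],None,fx=5.5,fy=5.5,interpolation=cv2.INTER_CUBIC))
E
```

```text
(no output)
```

View pics/topc.png

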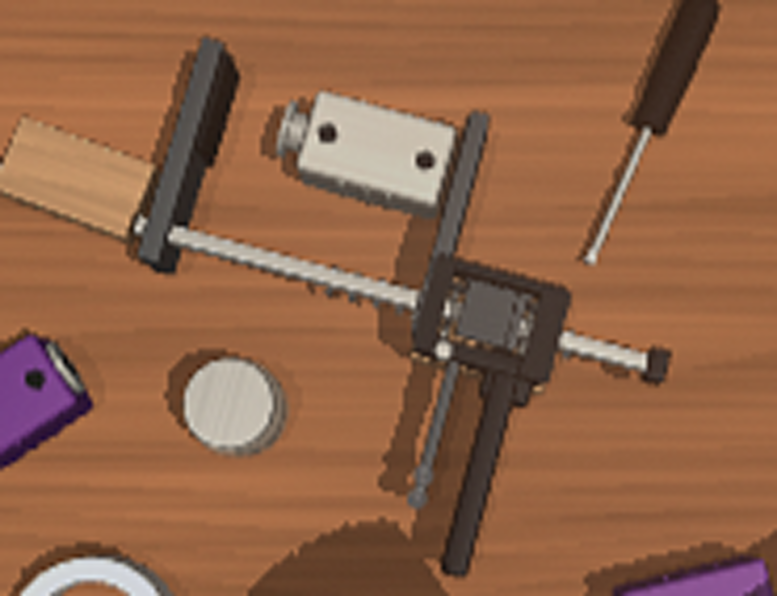

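View pics/sidec.png

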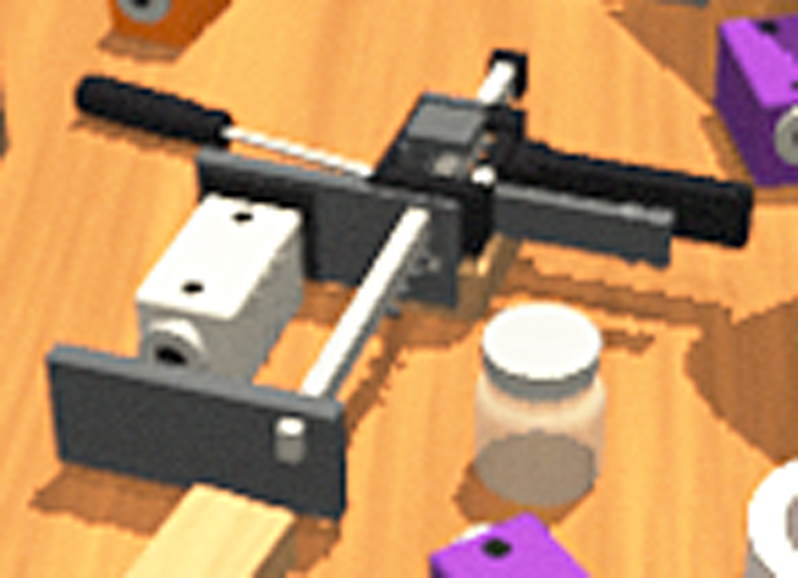

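The crops show everything clearly: head jaw tip (468,113), far jaw tip (222,43), handle end (457,570) and housing top corners (318,92), (457,128), (437,207), (298,172) in the top crop. In the side crop the housing top corners are at about (300,213), (245,320), (137,297). Next I'll fit the poses.

```bash
cat > h.py <<'E'
import numpy as np,pickle
from scipy.optimize import least_squares
C={n:pickle.load(open(f"pics/{n}0.pkl","rb")) for n in("top","side")}
def proj(n,P):
    P=np.atleast_2d(P); c=C[n]; T=c["camera_from_world"]; q=(P@T[:3,:3].T+T[:3,3])@c["camera_matrix"].T
    return q[:,:2]/q[:,2:]
def w(p,L):
    L=np.atleast_2d(L)/1000.; a=np.radians(p[2]); R=np.array([[np.cos(a),-np.sin(a)],[np.sin(a),np.cos(a)]])
    return np.c_[L[:,:2]@R.T+p[:2],L[:,2]]
def topc(u,v): return (160+u/4.2,142+v/4.2)
def sidec(u,v): return (205+u/5.5,180+v/5.5)
def full(u,v): return (u*.7,v*.7)
def fit(obs,p0):
    def f(p): return np.concatenate([proj(n,w(p,L))[0]-px for n,px,L in obs])
    s=least_squares(f,p0,loss="soft_l1"); print(np.round(s.x,4),"res px",np.round(s.fun.reshape(-1,2),1).tolist()); return s.x
E
cat > f.py <<'E'
from h import *
cl=fit([("top",topc(468,113),[120,0,72]),("top",topc(445,257),[30,-4,78]),("top",topc(570,290),[30,-90,78]),("top",topc(457,572),[-152,-64,69]),
 ("side",sidec(203,155),[120,-8,72]),("side",sidec(750,187),[-152,-64,69]),("side",sidec(458,203),[-20,0,72])],[.6,.05,-13])
for t in (0,15):
  print(t,proj("top",w(cl,[120,149-t,72]))-topc(222,43),proj("top",w(cl,[-20,149-t,72]))-topc(175,270),proj("top",w(cl,[120,167-t,72]))-topc(202,38),proj("side",w(cl,[120,167-t,72]))-sidec(50,350),proj("side",w(cl,[-20,167-t,72]))-sidec(345,405))
ho=fit([("top",topc(318,92),[26,45,56]),("top",topc(457,128),[26,-45,56]),("top",topc(437,207),[-26,-45,56]),("top",topc(298,172),[-26,45,56]),
 ("side",sidec(300,213),[-26,-45,56]),("side",sidec(245,320),[-26,45,56]),("side",sidec(137,297),[26,45,56]),("side",sidec(212,196),[26,-45,56])],[.7,.07,-13])
tr=fit([("top",full(568,283),[105,85,30]),("top",full(655,303),[105,-85,30]),("top",full(635,410),[-105,-85,30]),("top",full(545,390),[-105,85,30])],[.5,-.3,-13])
a=np.radians(cl[2]);d=ho[:2]-cl[:2];print("housing in clamp",d@[np.cos(a),np.sin(a)],d@[-np.sin(a),np.cos(a)])
print("squeeze",w(cl,[-100,-59,52]),"tab",w(cl,[0,-47,92]))
for n,u in(("top",topc(487,310)),("side",sidec(447,123))):
  print(n,proj(n,w(cl,[0,-47,92]))-u)
E
python3 f.py
```

```text
[  0.5549   0.0955 -14.5831] res px [[-0.2, -0.9], [-2.3, -1.3], [1.3, -0.3], [-0.6, 1.1], [-0.3, -1.7], [1.3, -0.9], [0.7, -0.2]]
0 [[1.64916395 0.70715845]] [[-2.47042922 -0.55968058]] [[-0.4494315   0.07867586]] [[-0.09704065  0.14638313]] [[-0.20372983  1.22718962]]
15 [[7.3654056  2.22273423]] [[3.34880032 0.97932855]] [[5.26772855 1.59449513]] [[ 2.53953621 -3.41567646]] [[ 1.93489269 -2.58588282]]
[  0.6492   0.1214 -13.5902] res px [[-1.0, -0.1], [-0.2, -0.3], [-0.2, 0.2], [-1.3, 0.1], [1.3, -1.5], [-0.5, -1.9], [0.4, -1.1], [-0.5, -1.5]]
[  0.4865  -0.329  -13.6272] res px [[-0.3, -2.1], [0.6, -0.8], [0.1, 2.2], [-0.3, 0.6]]
housing in clamp 0.084687843651701 0.04881787055730243
squeeze [[0.44331529 0.06358014 0.052     ]] tab [[0.54311505 0.05001515 0.092     ]]
top [[1.57108104 1.44205344]]
side [[ 0.89560606 -2.23430426]]
```

Fit is good: the jaw is fully open (travel 0), the housing is 4 mm from the head jaw, and residuals are about 1 px. I'll move above the squeeze point, biased 2 mm towards the handle side.

>>> {"method": "carry_out", "body": {"commands": [0.72,0.8,0,-1,-1,0.72,0.8,0,-1,-1,0.72,0.8,0,-1,-1,0.72,0.8,0,-1,-1,0.72,0.8,0,-1,-1,0.72,0.8,0,-1,-1,0.72,0.8,0,-1,-1,0.72,0.8,0,-1,-1], "grip_force": 25}}

```text
time_s: 0.9
tcp_pos: [0.4446, -0.3827, 0.2484]
eef_rot: [180.0, -0.0, 166.3]
contact_force: [-0.3, -0.3, -0.2]
gripper_width: 0.0876
```

>>> {"method": "carry_out", "body": {"commands": [0,1,0,0,-1,0,1,0,0,-1,0,1,0,0,-1,0,1,0,0,-1,0,1,0,0,-1,0,1,0,0,-1,0,1,0,0,-1,0,1,0,0,-1]}}

```text
time_s: 1.7
tcp_pos: [0.4433, -0.0628, 0.2485]
eef_rot: [180.0, -0.0, 166.4]
contact_force: [2.2, 0.5, 1.0]
gripper_width: 0.0876
```

>>> {"method": "carry_out", "body": {"commands": [0,0.8,-0.3,-0.15,-1,0,0.8,-0.3,0,-1,0,0.8,-0.3,0,-1,0,0.75,-0.3,0,-1,0,0,0,0,-1,0,0,0,0,-1]}}

```text
time_s: 2.3
tcp_pos: [0.4435, 0.062, 0.2002]
eef_rot: [-179.9, -0.1, 165.9]
contact_force: [-0.2, -0.2, 0.4]
gripper_width: 0.0876
```

>>> {"method": "carry_out", "body": {"commands": [0,0,-0.7,0,-1,0,0,-0.7,0,-1,0,0,-0.7,0,-1,0,0,-0.7,0,-1,0,0,-0.4,0,-1,0,0,-0.43,0,-1,0,0,0,0,-1,0,0,0,0,-1]}}

```text
time_s: 3.1
tcp_pos: [0.4441, 0.0611, 0.0558]
eef_rot: [-180.0, -0.0, 165.8]
contact_force: [-0.6, -0.4, 0.2]
gripper_width: 0.0874
```

```bash
python3 - <<'E'
from plant import telemetry, cams
import cv2,numpy as np
print(telemetry.get_state()["tcp_pos"])
a=cams.capture("top")["frame"][:,:,::-1][170:290,210:330]
b=cams.capture("side")["frame"][:,:,::-1][165:270,240:360]
f=lambda i:cv2.resize(i,(400,int(400*i.shape[0]/i.shape[1])),interpolation=cv2.INTER_CUBIC)
a,b=f(a),f(b);b=cv2.copyMakeBorder(b,0,400-b.shape[0],0,0,0)
cv2.imwrite("pics/sq.png",np.hstack([a,b]))
E
```

```text
[0.44410446 0.06108805 0.05578739]
```

View pics/sq.png

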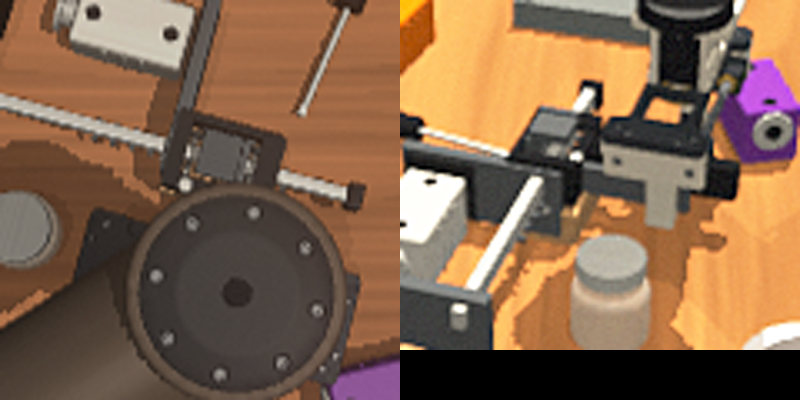

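The fingers straddle the handle and trigger (finger at (660,200) in the side half) and clear the jar. First squeeze.

>>> {"method": "carry_out", "body": {"commands": [0,0,0,0,-0.4,0,0,0,0,-0.1,0,0,0,0,0.15,0,0,0,0,0.4,0,0,0,0,0.5,0,0,0,0,0.5,0,0,0,0,0.5,0,0,0,0,0.5]}}

```text
time_s: 4.0
tcp_pos: [0.4459, 0.0642, 0.0561]
eef_rot: [179.7, 0.2, 165.9]
contact_force: [1.0, 11.1, -4.9]
gripper_width: 0.0289
```

>>> {"method": "carry_out", "body": {"commands": [0,0,0,0,0.2,0,0,0,0,-0.4,0,0,0,0,-0.9,0,0,0,0,-0.9,0,0,0,0,-0.9]}}

```text
time_s: 4.5
tcp_pos: [0.4434, 0.0612, 0.0552]
eef_rot: [-180.0, -0.0, 165.8]
contact_force: [-0.2, 1.2, -0.5]
gripper_width: 0.0617
```

```bash
cat > jaw.py <<'E'
# far jaw top edges + tail by correlating intensity profiles along the clamp y line at fixed clamp x
from plant import telemetry, cams
from h import *; import cv2,sys
cl=[.5549,.0955,-14.58]
def prof(n,fr,x,z):
    ys=np.arange(60,175,1.); q=proj(n,w(cl,np.c_[np.full_like(ys,x),ys,np.full_like(ys,z)])).astype(np.float32)
    return ys,cv2.remap(cv2.cvtColor(fr,cv2.COLOR_RGB2GRAY),q[:,:1],q[:,1:],1)[:,0].astype(float)
f1=cams.capture("top")["frame"]
# image template match of the jaw tip, from the picture at travel 0
f0=C["top"]["frame"]; p0=proj("top",w(cl,[100,158,72]))[0]; u,v=np.round(p0).astype(int)
t=f0[v-12:v+20,u-10:u+12]; best=[]
for tr in np.arange(0,75,.5):
    d=proj("top",w(cl,[100,158-tr,72]))[0]-p0
    g=cv2.getRectSubPix(f1,(t.shape[1],t.shape[0]),(float(u-10+(t.shape[1]-1)/2+d[0]),float(v-12+(t.shape[0]-1)/2+d[1])))
    best.append((cv2.matchTemplate(g,t,cv2.TM_CCOEFF_NORMED)[0,0],tr))
s=telemetry.get_state(); print("travel mm",sorted(best)[-3:],s["tcp_pos"],s["gripper_width"])
np.save("pics/last.npy",f1)
E
python3 jaw.py
```

```text
travel mm [(np.float32(0.9640539), np.float64(7.0)), (np.float32(0.97094655), np.float64(8.0)), (np.float32(0.9735485), np.float64(7.5))] [0.44343304 0.06124006 0.05521006] 0.06541240798986331
```

>>> {"method": "carry_out", "body": {"commands": [0,0,0,0,-1,0,0,0,0,-1,0,0,0,0,-1,0,0,0,0,-1]}}

```text
time_s: 4.95
tcp_pos: [0.4438, 0.0616, 0.0553]
eef_rot: [-180.0, -0.0, 165.8]
contact_force: [0.4, -0.1, 0.2]
gripper_width: 0.0872
```

```bash
python3 jaw.py
```

```text
travel mm [(np.float32(0.96082616), np.float64(8.5)), (np.float32(0.96983486), np.float64(8.0)), (np.float32(0.9705909), np.float64(7.5))] [0.44381032 0.06162408 0.05533644] 0.08772027633023731
```

```bash
python3 - <<'E'
from h import *; import cv2
cl=[.5549,.0955,-14.58]
for y in(-156,-164,-171):
  print(y,(proj("top",w(cl,[0,y,60]))[0]-[160,142])*4.2,"obs outer end mid ~(668,368)")
f=np.load("pics/last.npy")[142:284,160:345]; g=C["top"]["frame"][142:284,160:345]
k=lambda i:cv2.resize(i,None,fx=4.2,fy=4.2,interpolation=cv2.INTER_CUBIC)[:300]
cv2.imwrite("pics/cmp.png",np.vstack([k(g),k(f)])[:,:,::-1])
E
```

```text
-156 [666.04998187 368.08318327] obs outer end mid ~(668,368)
-164 [678.85896471 371.47118176] obs outer end mid ~(668,368)
-171 [690.06607223 374.43548142] obs outer end mid ~(668,368)
```

View pics/cmp.png

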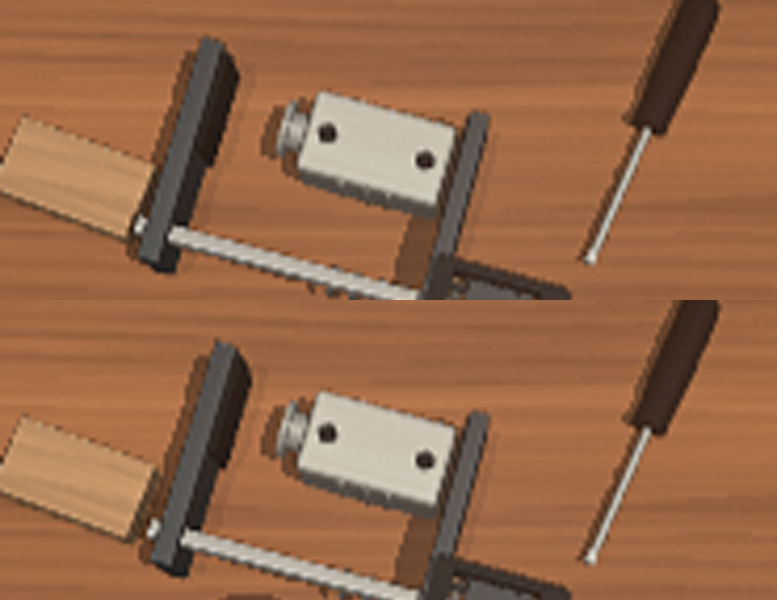

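The jaw moved only about 8 mm, so that squeeze may have been short. I'll squeeze again in steps and measure while it is held.

>>> {"method": "carry_out", "body": {"commands": [0,0,0,0,-0.4,0,0,0,0,-0.1,0,0,0,0,0.15,0,0,0,0,0.4,0,0,0,0,0.6,0,0,0,0,0.6,0,0,0,0,0.6,0,0,0,0,0.6], "grip_force": 30}}

```text
time_s: 5.8
tcp_pos: [0.4454, 0.0639, 0.0556]
eef_rot: [179.8, 0.1, 165.9]
contact_force: [2.1, 12.4, -7.7]
gripper_width: 0.0294
```

```bash
python3 jaw.py; python3 -c "
from plant import telemetry as t;s=t.get_state();print(s['contact_force'],s['gripper_width'])"
```

```text
travel mm [(np.float32(0.8497137), np.float64(24.0)), (np.float32(0.85162026), np.float64(25.0)), (np.float32(0.85756254), np.float64(24.5))] [0.44606095 0.06481093 0.05565956] 0.025499294639794577
[ -5.25192171  35.5103115  -11.47650417] 0.025499294639794577
```

>>> {"method": "carry_out", "body": {"commands": [0,0,0,0,0.2,0,0,0,0,-0.4,0,0,0,0,-1,0,0.05,0,0,-1,0,0,0,0,-1,0,0,0,0,-1], "grip_force": 25}}

```text
time_s: 6.45
tcp_pos: [0.4437, 0.0634, 0.0553]
eef_rot: [-180.0, -0.0, 165.8]
contact_force: [-0.2, 0.8, -0.2]
gripper_width: 0.0678
```

```bash
python3 jaw.py
```

```text
travel mm [(np.float32(0.856329), np.float64(21.5)), (np.float32(0.8653992), np.float64(22.5)), (np.float32(0.86943114), np.float64(22.0))] [0.44368353 0.06340262 0.05532901] 0.07192834087643218
```

>>> {"method": "carry_out", "body": {"commands": [0,0,0,0,-0.6,0,0,0,0,-0.3,0,0,0,0,0,0,0,0,0,0.25,0,0,0,0,0.5,0,0,0,0,0.5,0,0,0,0,0.5,0,0,0,0,0.5]}}

```text
time_s: 7.3
tcp_pos: [0.4452, 0.0654, 0.0555]
eef_rot: [179.8, 0.1, 165.9]
contact_force: [0.2, 10.4, -5.6]
gripper_width: 0.0246
```

```bash
python3 jaw.py
```

```text
travel mm [(np.float32(0.63716173), np.float64(37.5)), (np.float32(0.6409159), np.float64(38.5)), (np.float32(0.6443817), np.float64(38.0))] [0.4452193  0.06541747 0.0555118 ] 0.024503839649046715
```

>>> {"method": "carry_out", "body": {"commands": [0,0,0,0,0.2,0,0,0,0,-0.4,0,0,0,0,-1,0,0,0,0,-1,0,0,0,0,-1,0,0,0,0,-1]}}

```text
time_s: 7.95
tcp_pos: [0.4437, 0.0634, 0.0554]
eef_rot: [-180.0, -0.0, 165.8]
contact_force: [0.0, -0.8, -0.2]
gripper_width: 0.0674
```

```bash
python3 jaw.py; python3 - <<'E'
import numpy as np,cv2
f=np.load("pics/last.npy")[142:230,190:300]
cv2.imwrite("pics/j3.png",cv2.resize(f,None,fx=6,fy=6,interpolation=cv2.INTER_CUBIC)[:,:,::-1])
E
```

```text
travel mm [(np.float32(0.71280414), np.float64(34.5)), (np.float32(0.7213065), np.float64(35.5)), (np.float32(0.7236992), np.float64(35.0))] [0.44376194 0.06344483 0.05536188] 0.07130406582381653
```

View pics/j3.png

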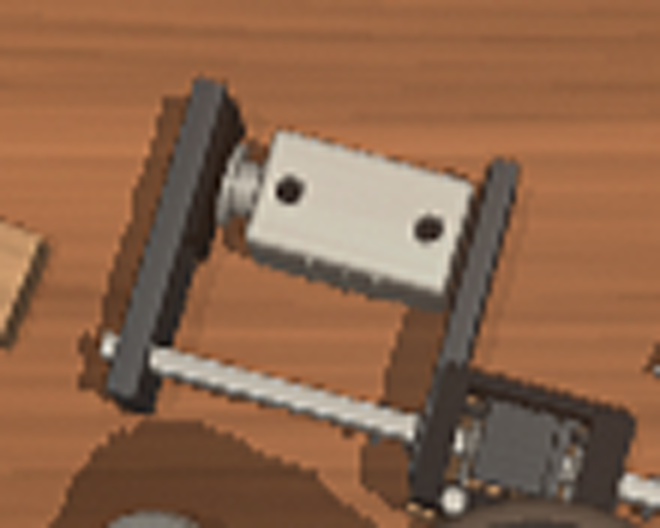

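The jaw is now about to touch the bush, with the flange at (230,185) and the jaw face at (225,190). On to the next squeeze.

>>> {"method": "carry_out", "body": {"commands": [0,0,0,0,-0.6,0,0,0,0,-0.3,0,0,0,0,0,0,0,0,0,0.25,0,0,0,0,0.5,0,0,0,0,0.5,0,0,0,0,0.5,0,0,0,0,0.5], "grip_force": 30}}

```text
time_s: 8.8
tcp_pos: [0.4451, 0.0655, 0.0555]
eef_rot: [179.8, 0.1, 165.9]
contact_force: [-0.4, 9.3, -4.5]
gripper_width: 0.0248
```

```bash
python3 jaw.py;python3 -c "
from plant import telemetry as t;s=t.get_state();print(s['contact_force'],s['gripper_width'])"
```

```text
travel mm [(np.float32(0.6157489), np.float64(51.5)), (np.float32(0.61855066), np.float64(50.5)), (np.float32(0.62137955), np.float64(51.0))] [0.44506465 0.06547142 0.0554821 ] 0.02461435226941033
[ 0.94610546 10.21229138 -4.77189171] 0.02461435226941033
```

Full travel again, not stiff yet. Release and squeeze again, watching for the stall.

>>> {"method": "carry_out", "body": {"commands": [0,0,0,0,0.2,0,0,0,0,-0.4,0,0,0,0,-1,0,0,0,0,-1,0,0,0,0,-1,0,0,0,0,-1]}}

```text
time_s: 9.45
tcp_pos: [0.4437, 0.0634, 0.0554]
eef_rot: [-180.0, -0.0, 165.8]
contact_force: [-0.9, -1.1, -0.1]
gripper_width: 0.0675
```

>>> {"method": "carry_out", "body": {"commands": [0,0,0,0,-0.6,0,0,0,0,-0.3,0,0,0,0,0,0,0,0,0,0.2]}}

```text
time_s: 9.85
tcp_pos: [0.4447, 0.0662, 0.0554]
eef_rot: [179.7, 0.1, 165.8]
contact_force: [-9.3, 30.3, -5.4]
gripper_width: 0.0518
```

>>> {"method": "carry_out", "body": {"commands": [0,0,0,0,0.4,0,0,0,0,0.4,0,0,0,0,0.4]}}

```text
time_s: 10.15
tcp_pos: [0.4461, 0.0706, 0.0555]
eef_rot: [179.4, 0.2, 165.9]
contact_force: [-12.3, 46.2, -10.6]
gripper_width: 0.0362
```

```bash
python3 jaw.py;python3 -c "
from plant import telemetry as t;s=t.get_state();print(s['contact_force'],s['gripper_width'])"
```

```text
travel mm [(np.float32(0.6148766), np.float64(51.5)), (np.float32(0.6182011), np.float64(50.5)), (np.float32(0.6207767), np.float64(51.0))] [0.44611418 0.0705617  0.05551534] 0.036181493663097385
[-12.44559561  45.02424311 -10.61690271] 0.036181493663097385
```

It went stiff well short of full travel, and the jaw is at the same place as before. Let go, rise and look.

>>> {"method": "carry_out", "body": {"commands": [0,0,0,0,0.1,0,0,0,0,-0.4,0,0,0,0,-1,0,0,0,0,-1,0,0,0,0,-1,0,0,0,0,-1]}}

```text
time_s: 10.8
tcp_pos: [0.4439, 0.0636, 0.0554]
eef_rot: [-180.0, -0.0, 165.9]
contact_force: [0.5, -0.8, -0.1]
gripper_width: 0.074
```

```bash
python3 jaw.py; python3 - <<'E'
import numpy as np,cv2
from plant import cams
f=np.load("pics/last.npy")[142:230,190:300]
s=cams.capture("side")["frame"][195:270,205:285]
k=lambda i:cv2.resize(i,(400,int(400*i.shape[0]/i.shape[1])),interpolation=cv2.INTER_CUBIC)
a,b=k(f),k(s);h=max(len(a),len(b))
p=lambda i:cv2.copyMakeBorder(i,0,h-len(i),0,0,0)
cv2.imwrite("pics/j5.png",np.hstack([p(a),p(b)])[:,:,::-1])
E
```

```text
travel mm [(np.float32(0.6588747), np.float64(49.0)), (np.float32(0.6589792), np.float64(48.0)), (np.float32(0.6637694), np.float64(48.5))] [0.44371483 0.0634155  0.05535182] 0.07783299842925051
```

View pics/j5.png

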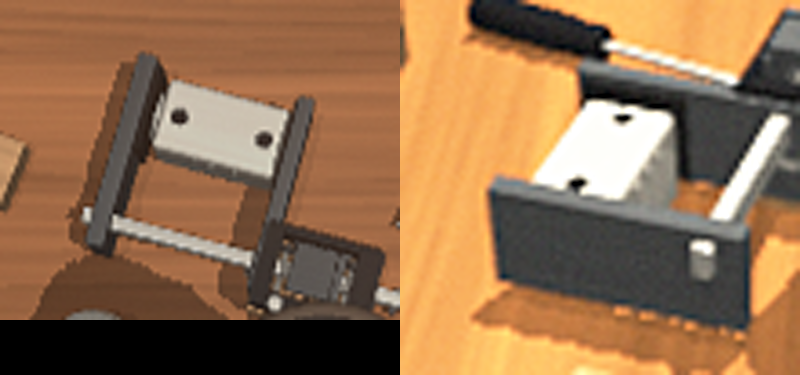

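The jaw is up against the bush with the flange nearly flush ((155,110) in the left half), 3 mm back after letting go. Lift now and triangulate the tab top.

>>> {"method": "carry_out", "body": {"commands": [0,0,0.5,0,-1,0,0,0.8,0,-1,0,0,0.8,0,-1,0,0,0.4,0,-1,0,0,0,0,1,0,0,0,0,1]}}

```text
time_s: 11.5
tcp_pos: [0.4436, 0.0633, 0.1553]
eef_rot: [180.0, 0.0, 165.8]
contact_force: [-1.1, -0.4, -0.9]
gripper_width: 0.077
```

```bash
python3 - <<'E'
from h import *
o=[("top",topc(487,310)),("side",sidec(447,123))]
for free in(0,1):
  f=lambda p:np.concatenate([proj(n,[p[0],p[1],p[2] if free else .092])[0]-u for n,u in o])
  s=least_squares(f,[.54,.05,.09]);print(s.x,s.fun)
print(proj("top",[.543,.05,.092]))
E
```

```text
[0.54598161 0.05529576 0.09      ] [-0.57974797  0.26750941 -0.26484964 -1.22357101]
[0.54637998 0.05370712 0.08714561] [-0.00471082  0.33054069 -0.36427295 -0.04612439]
[[277.52958249 217.29827109]]
```

>>> {"method": "carry_out", "body": {"commands": [0.64,-0.06,0,0,1,0.64,-0.06,0,0,1,0.64,-0.06,0,0,1,0.64,-0.05,0,0,1,0,0,0,0,1,0,0,-0.5,0,1,0,0,-0.45,0,1,0,0,0,0,1]}}

```text
time_s: 12.3
tcp_pos: [0.5443, 0.0538, 0.1145]
eef_rot: [-179.8, -0.2, 165.8]
contact_force: [-0.9, 1.1, 1.1]
gripper_width: 0.0135
```

>>> {"method": "carry_out", "body": {"commands": [0,0,-0.1,0,1,0,0,-0.1,0,1,0,0,-0.07,0,1,0,0,0,0,1]}}

```text
time_s: 12.7
tcp_pos: [0.5467, 0.0547, 0.1077]
eef_rot: [180.0, 0.1, 165.9]
contact_force: [-2.6, 0.2, 6.8]
gripper_width: 0.0005
```

>>> {"method": "carry_out", "body": {"commands": [0,0,-0.06,0,1,0,0,-0.06,0,1,0,0,0,0,1,0,0,0,0,1,0,0,0,0,1]}}

```text
time_s: 13.2
tcp_pos: [0.5468, 0.0546, 0.106]
eef_rot: [179.9, 0.2, 165.9]
contact_force: [-12.7, 1.3, 32.7]
gripper_width: 0.0006
```

```bash
python3 jaw.py;python3 -c "
from plant import telemetry as t;s=t.get_state();print(s['contact_force'],s['gripper_width'])"
```

```text
travel mm [(np.float32(0.91014034), np.float64(1.0)), (np.float32(0.9269212), np.float64(0.5)), (np.float32(0.931761), np.float64(0.0))] [0.54678149 0.05463185 0.10596826] 0.0004907422698150227
[-12.30837514   1.3417375   32.94176192] 0.0004907422698150227
```

The jaw has run back. Ease the force slightly, hold it down for another second, then check.

>>> {"method": "carry_out", "body": {"commands": [0,0,0.04,0,1,0,0,0,0,1,0,0,0,0,1,0,0,0,0,1,0,0,0,0,1,0,0,0,0,1,0,0,0,0,1,0,0,0,0,1]}}

```text
time_s: 14.05
tcp_pos: [0.5467, 0.0546, 0.1061]
eef_rot: [179.9, 0.1, 165.9]
contact_force: [-6.0, 0.8, 19.6]
gripper_width: 0.0004
```

```bash
python3 jaw.py; python3 - <<'E'
import numpy as np,cv2
from plant import cams
f=np.load("pics/last.npy")[142:230,190:300]
s=cams.capture("side")["frame"][185:275,205:285]
k=lambda i:cv2.resize(i,(400,int(400*i.shape[0]/i.shape[1])),interpolation=cv2.INTER_CUBIC)
a,b=k(f),k(s);h=max(len(a),len(b))
p=lambda i:cv2.copyMakeBorder(i,0,h-len(i),0,0,0)
cv2.imwrite("pics/j6.png",np.hstack([p(a),p(b)])[:,:,::-1])
E
```

```text
travel mm [(np.float32(0.90794694), np.float64(1.0)), (np.float32(0.92481774), np.float64(0.5)), (np.float32(0.9297129), np.float64(0.0))] [0.54674893 0.05462664 0.10615104] 0.0005339474644338484
```

View pics/j6.png

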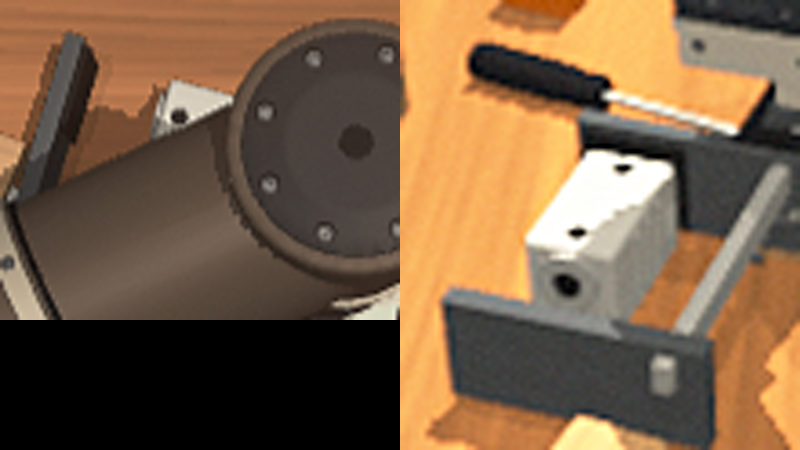

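The jaw is fully back and the bush flange is flush on the housing (560,285). I'll lift off the tab, spin 90° and fit the housing again from the side view.

>>> {"method": "carry_out", "body": {"commands": [0,0,0.5,0,1,0,0,0.9,0.5,1,0,0,0.9,1,1,0,0,0.7,1,0,0,0,0,1,-1,0,0,0,1,-1,0,0,0,1,-1,0,0,0,1,-1]}}

```text
time_s: 14.95
tcp_pos: [0.5459, 0.0544, 0.224]
eef_rot: [180.0, 0.0, -168.0]
contact_force: [-1.1, -0.2, 0.1]
gripper_width: 0.035
```

>>> {"method": "carry_out", "body": {"commands": [-0.9,-0.7,0,1,-1,-0.9,-0.7,0,1,-1,0,0,0,1,-1,0,0,0,1,-1,0,0,0,1,-1,0,0,0,1,-1,0,0,0,1,-1,0,0,0,1,-1]}}

```text
time_s: 15.75
tcp_pos: [0.474, -0.0016, 0.2238]
eef_rot: [-180.0, 0.0, -136.0]
contact_force: [-0.4, 0.1, -0.4]
gripper_width: 0.0875
```

>>> {"method": "carry_out", "body": {"commands": [0,-1,0,1,-1,0,-1,0,1,-1,0,-1,0,1,-1,0,0,0,1,-1,0,0,0,1,-1,0,0,0,1,-1,0,0,0,1,-1,0,0,0,1,-1]}}

```text
time_s: 16.55
tcp_pos: [0.4739, -0.1216, 0.2238]
eef_rot: [-180.0, 0.0, -104.0]
contact_force: [-0.3, 0.6, 0.7]
gripper_width: 0.088
```

```bash
python3 - <<'E'
import numpy as np,cv2
from plant import cams
t=cams.capture("top")["frame"]; s=cams.capture("side")["frame"]
np.save("pics/t7.npy",t)
a=cv2.resize(t[142:242,190:290],(400,400),interpolation=cv2.INTER_CUBIC);b=cv2.resize(s[185:265,210:290],(400,400),interpolation=cv2.INTER_CUBIC)
cv2.imwrite("pics/j7.png",np.hstack([a,b])[:,:,::-1])
E
```

```text
(no output)
```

View pics/j7.png

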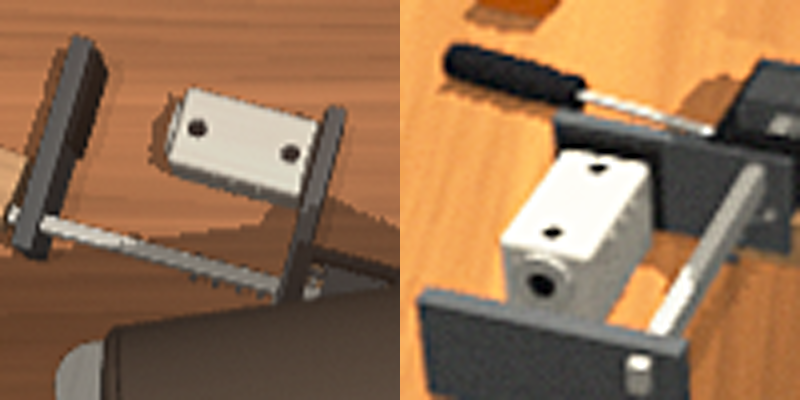

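The bush is home, with just the thin flange showing at (175,125). Top-crop housing corners are (188,88), (322,124), (302,195), (168,160) and the holes are at (198,128), (290,153). Far jaw open.

```bash
python3 - <<'E'
from h import *
T=lambda u,v:(190+u/4,142+v/4); S=lambda u,v:(210+u/5,185+v/5)
ho=fit([("top",T(188,88),[26,45,56]),("top",T(322,124),[26,-45,56]),("top",T(302,195),[-26,-45,56]),("top",T(168,160),[-26,45,56]),
("side",S(101,241),[26,45,56]),("side",S(193,260),[-26,45,56]),("side",S(253,165),[-26,-45,56]),("side",S(157,150),[26,-45,56])],[.65,.12,-14])
cl=np.array([.5549,.0955,-14.58]);a=np.radians(cl[2]);d=ho[:2]-cl[:2];print("in clamp",d@[np.cos(a),np.sin(a)],d@[-np.sin(a),np.cos(a)])
for L in([0,45,56],[0,49,35]): pass
print("grasp +0",w(ho,[0,0,0]))
import cv2
E
```

```text
[  0.6504   0.1177 -13.7416] res px [[-0.8, -0.7], [-0.4, -1.2], [-0.3, 0.3], [-0.9, 0.5], [-0.1, -1.2], [0.1, -1.5], [-0.0, -1.5], [1.5, -1.6]]
in clamp 0.08683964560870304 0.045563632297172627
grasp +0 [[0.65041296 0.11773607 0.        ]]
```

>>> {"method": "carry_out", "body": {"commands": [0.63,0.856,0,0,-1,0.63,0.856,0,0,-1,0.63,0.856,0,0,-1,0.63,0.856,0,0,-1,0.63,0.856,0,0,-1,0.63,0.856,0,0,-1,0.63,0.856,0,0,-1,0,0,-0.5,0,-1]}}

```text
time_s: 17.45
tcp_pos: [0.6544, 0.1224, 0.205]
eef_rot: [-179.7, 0.1, -104.1]
contact_force: [-0.4, -0.0, -0.6]
gripper_width: 0.0877
```

>>> {"method": "carry_out", "body": {"commands": [0,0,-0.7,0,-1,0,0,-0.7,0,-1,0,0,-0.7,0,-1,0,0,-0.7,0,-1,0,0,-0.7,0,-1,0,0,-0.4,0,-1,0,0,-0.25,0,-1,0,0,0,0,-1]}}

```text
time_s: 18.25
tcp_pos: [0.6499, 0.1179, 0.0361]
eef_rot: [179.9, -0.1, -104.2]
contact_force: [-0.7, 0.5, -0.5]
gripper_width: 0.0879
```

Close gently.

>>> {"method": "carry_out", "body": {"commands": [0,0,0,0,-0.5,0,0,0,0,-0.3,0,0,0,0,-0.2,0,0,0,0,-0.1,0,0,0,0,0,0,0,0,0,0.2,0,0,0,0,0.2], "grip_force": 30}}

```text
time_s: 18.95
tcp_pos: [0.6515, 0.1184, 0.038]
eef_rot: [-179.9, 0.0, -104.1]
contact_force: [2.0, 0.3, 2.6]
gripper_width: 0.0518
```

>>> {"method": "carry_out", "body": {"commands": [0,0,0.15,0,0.2,0,0,0.3,0,0.2,0,0,0.6,0,0.2,0,0,0.6,0,0.2,0,0,0.6,0,0.2,0,0,0.6,0,0.2,0,0,0.6,0,0.2,0,0,0,0,0.2]}}

```text
time_s: 19.75
tcp_pos: [0.6513, 0.1184, 0.1783]
eef_rot: [-179.8, 0.1, -104.1]
contact_force: [0.4, 1.0, -4.7]
gripper_width: 0.0521
```

Held, at 4.7 N. Carry it to the tray.

>>> {"method": "carry_out", "body": {"commands": [-0.344,-0.931,0,0,0.2,-0.344,-0.931,0,0,0.2,-0.344,-0.931,0,0,0.2,-0.344,-0.931,0,0,0.2,-0.344,-0.931,0,0,0.2,-0.344,-0.931,0,0,0.2,-0.344,-0.931,0,0,0.2,-0.344,-0.931,0,0,0.2]}}

```text
time_s: 20.55
tcp_pos: [0.5381, -0.1808, 0.1735]
eef_rot: [179.8, -0.0, -104.2]
contact_force: [1.1, -0.1, -5.0]
gripper_width: 0.0519
```

>>> {"method": "carry_out", "body": {"commands": [-0.344,-0.931,0,0,0.2,-0.344,-0.931,0,0,0.2,-0.344,-0.931,0,0,0.2,-0.344,-0.931,0,0,0.2,0,0,0,0,0.2,0,0,0,0,0.2,0,0,0,0,0.2]}}

```text
time_s: 21.25
tcp_pos: [0.4849, -0.328, 0.1742]
eef_rot: [179.9, 0.0, -104.2]
contact_force: [0.4, -0.8, -4.6]
gripper_width: 0.0518
```

>>> {"method": "carry_out", "body": {"commands": [0,0,-0.6,0,0.2,0,0,-0.6,0,0.2,0,0,-0.6,0,0.2,0,0,-0.6,0,0.2,0,0,-0.4,0,0.2,0,0,-0.3,0,0.2,0,0,-0.1,0,0.2,0,0,0,0,0.2]}}

```text
time_s: 22.05
tcp_pos: [0.4857, -0.3282, 0.0471]
eef_rot: [180.0, -0.0, -104.1]
contact_force: [0.2, -0.4, -4.9]
gripper_width: 0.0521
```

>>> {"method": "carry_out", "body": {"commands": [0,0,-0.07,0,0.2,0,0,-0.05,0,0.2,0,0,0,0,0.2,0,0,0,0,0.2]}}

```text
time_s: 22.45
tcp_pos: [0.4857, -0.3289, 0.0429]
eef_rot: [-180.0, -0.0, -104.2]
contact_force: [-0.9, -0.1, -4.9]
gripper_width: 0.0521
```

>>> {"method": "carry_out", "body": {"commands": [0,0,-0.04,0,0.2,0,0,-0.03,0,0.2,0,0,0,0,0.2,0,0,0,0,0.2]}}

```text
time_s: 22.85
tcp_pos: [0.4859, -0.329, 0.042]
eef_rot: [-179.9, -0.0, -104.1]
contact_force: [-3.9, 4.2, 14.3]
gripper_width: 0.0515
```

On the floor. Ease off, open slowly, and rise.

>>> {"method": "carry_out", "body": {"commands": [0,0,0.04,0,0.2,0,0,0,0,-0.3,0,0,0,0,-0.6,0,0,0,0,-0.9,0,0,0,0,-1,0,0,0,0,-1,0,0,0,0,-1]}}

```text
time_s: 23.55
tcp_pos: [0.4855, -0.3287, 0.0413]
eef_rot: [180.0, -0.0, -104.2]
contact_force: [0.4, 0.3, 0.5]
gripper_width: 0.0867
```

>>> {"method": "carry_out", "body": {"commands": [0,0,0.4,0,-1,0,0,0.7,0,-1,0,0,0.7,0,-1,0,0,0.7,0,-1,0,0,0.7,0,-1,0,-0.9,0.5,0,-1,0,-0.9,0,0,-1,0,-0.9,0,0,-1]}}

```text
time_s: 24.35
tcp_pos: [0.4861, -0.4379, 0.1908]
eef_rot: [-179.9, -0.0, -104.1]
contact_force: [0.9, -0.4, -0.9]
gripper_width: 0.0876
```

>>> {"method": "carry_out", "body": {"commands": [0,-0.9,0,0,-1,0,-0.9,0,0,-1,0,-0.9,0,0,-1,0,0,0,0,-1]}}

```text
time_s: 24.75
tcp_pos: [0.4845, -0.5484, 0.1878]
eef_rot: [179.9, -0.0, -104.3]
contact_force: [0.6, 0.6, -0.8]
gripper_width: 0.0875
```

```bash
python3 jaw.py; python3 - <<'E'
import numpy as np,cv2
from plant import cams
t=cams.capture("top")["frame"]; s=cams.capture("side")["frame"]
a=cv2.resize(t[140:300,150:470],(800,400),interpolation=cv2.INTER_CUBIC)
b=cv2.resize(s[135:235,215:355],(280,200),interpolation=cv2.INTER_CUBIC)
c=cv2.resize(s[140:185,270:350],(356,200),interpolation=cv2.INTER_CUBIC)
o=np.zeros((600,800,3),np.uint8);o[:400]=a;o[400:,:280]=b;o[400:,290:646]=c
cv2.imwrite("pics/end.png",o[:,:,::-1])
E
```

```text
travel mm [(np.float32(0.97357506), np.float64(1.0)), (np.float32(0.99309903), np.float64(0.5)), (np.float32(0.99924123), np.float64(0.0))] [ 0.48461631 -0.54658389  0.18793489] 0.08762392840232294
```

View pics/end.png

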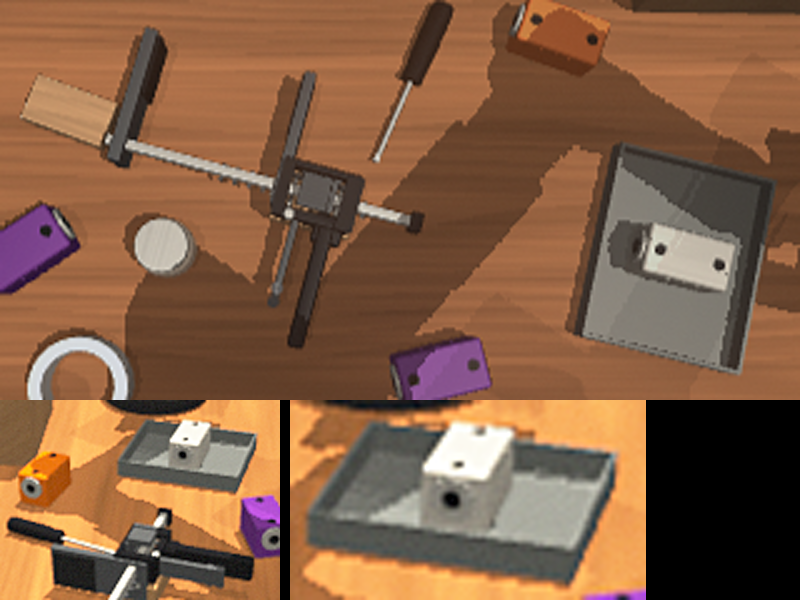

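The housing stands upright in the tray (690,257), the clamp is back as at the start, and nothing else has moved. Handing in.

```bash
python3 -c "
from plant import r; print(r.close_job())"
```

```text
the job is handed in; nothing more can be done
None
```

The bush is pressed home and the housing is standing upright in the grey tray. I handed the job in at about 25 s on the robot's clock.

- **Pressing:** four squeezes walked the jaw in. On the fifth the trigger went stiff well short of full travel with the jaw no longer moving, so I let go. The most it saw was about 45 N on the wrist, roughly 40 N on the part.
- **Release:** I held the tab down for over a second, with up to 33 N from the fingertips. The jaw ran back to its starting position, matching the first picture at 0.999.
- **Last picture:** the housing is upright near the middle of the tray, the robot is clear of it, and the neighbouring items in view look undisturbed. The hammer was outside that crop, but the arm never went near it.

**Checks that disagreed or fell short:**
- The first squeeze moved the jaw only about 8 mm by camera, not 15 mm. My fit of the clamp had the jaw fully open at the start, so I can't explain the difference. The two squeezes after that gave about 14 mm each.
- The camera read about 51 mm of jaw travel at the stall, against the 55 mm expected. Its match was poor at that distance (0.62).
- I judged the bush home from the stiff trigger and from the thin flange seen in the pictures. I didn't measure it separately.

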